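# Lock the swung-out can opener with its detent pin

## Task

The can opener on the serving counter has been swung out so that the eye of its locking arm lies over the hole in its base. Pull the bar-handled locking pin up out of its parking socket and push it down through the arm's eye into the base until its collar sits flat on the arm, then let go. Leave the ball-knobbed pin parked in its socket, and do not push the pin into the opener's other hole, which has no arm over it.

Things in the scene. Friction and masses are not known exactly. Their poses are not given: they have to be found in the camera images.
- lock_pin: Bar-handled pin, upright in one of two 63 mm high sockets on the left. Origin: lower tip, z up. Shank 14 mm dia, 50 long, nose tapered to 6, detent groove 17 above tip; collar 34 dia at 50-55; neck 14 dia to 65; black bar handle at 65-101, 18 thick along x, 50 long along y. 0.15 kg. A sprung detent holds it: about 15 N straight up frees it; clear of the socket 50 mm higher.
- knob_pin: Another machine's pin, to be left alone: same shank and collar, but with a black ball knob 34 mm in diameter (centre 80 mm above the tip) instead of a bar handle. Upright in the other socket. Origin: lower tip, z up.
- lock_hole (a point): Centre of the hole's mouth on top of the arm's square 56 mm eye, 63 mm above the counter, z up. Straight hole, 23 mm dia, through the fixed 10 mm arm and the boss below. Sprung detent 33 mm down: its own weight will not carry the pin past, a 10 N push does; home when the collar meets the arm (tip 50 mm down). Opener's post, 0.17 m tall, stands 141 mm off, away from the robot and to its right.
- empty_hole (a point): Mouth of the opener's other hole, not to be used: 52 mm above the counter, in the same kind of boss 200 mm to the robot's right of the lock hole, with no arm over it.
There are look-alikes about, which are no part of the job. Leave any blue look-alike of the lock_pin alone.

How it is judged:
By the outcome, as a careful person would: the job done as asked, in the order asked, and still so for the second after the job is handed in, with the robot touching nothing.
It also fails if it takes over 45 s, if anything falls off the work surface, if the arm or the gripper's body presses on something with over 40 N, if the wrist force passes 120 N, or if a joint passes its speed limit or range.

## Robot

A 6-joint arm with a two-finger parallel gripper is mounted at the origin on the work surface. World frame = base frame: x ahead of the robot, y to its left, z up, the work surface at z = 0. Lengths are in mm, angles in rad, forces in N, time in s.
With the tool pointing down it reaches from about 225 to 875 mm from the base axis. Payload 3.4 kg.
Tool frame: the origin (TCP) lies midway between the tips of the shut fingers; the grasp point (between the pads) lies 19 mm behind it; z points along the fingers, x is the direction in which the jaws open and shut, and the axes are right-handed (so a half turn about z gives the same grasp; the last joint's range is limited). The gripper opens to 85 mm and grips with 20 to 120 N. Pads are 22 mm wide; open, the fingers measure 114 mm over their backs; the gripper's body (76 mm by 85 mm) begins 54 mm behind the grasp point. The pads swing forward as they close: fully open they stand 13 mm farther back than shut.
Start: joints at [1.192, 0.276, 1.505, -0, 1.361, -0.121], TCP at [146.614, 556.028, 231.328] pointing down, gripper open.
Joint ranges: [-2.89, 2.89], [-0.75, 2.08], [0.22, 2.7], [-1.18, 4.32], [0.11, 2.71], [-2.7, 2.7]. Speed limits (rad/s): [2.57, 2.57, 3.14, 3.14, 3.14, 3.14].

## Interface

Orientations are given as a unit quaternion [w, x, y, z].
In Python, from cell import telemetry, read_camera, camera_info, r gives the robot as it stands. The module is installed in compiled form; this text tells all that it offers.
- The arm moves only by the shell command python3 -m crank 'ROWS' [OPENING] [FORCE]. ROWS is JSON, a list that holds one entry, the list of rows, each a list of 6 numbers: the shift along the tool's x, y, z in units of 300 mm (1.0 is 300 mm), then the turn, a rotation vector about the tool's x, y, z in units of pi/4 rad (1.0 is pi/4 rad). In form: [[[x, y, z, wx, wy, wz], ...]]. A call has 1 to 20 rows; each row is the pose to reach, as a shift and turn from the pose commanded when the call began, along the tool's axes at that moment; what a row does not reach only later rows make up. A row lasts 1/12 s, in which the tool goes at most 41.7 mm and 7.16 degrees, less where a joint would pass 70% of its speed; a pose out of reach is approached as far as the arm can. A call with a number of a shift or a turn outside -1 to 1 is refused whole. A call with a gripper value outside its range is refused whole. OPENING is the opening, from -1 (shut) to 1 (fully open), set as the call begins (- or left out, the last holds). The fingers move at their own pace and stop on an object; FORCE is the grip in N (left out, the last holds). Time passes only in rows, so rows that repeat a pose let the fingers close. It gives the time, the measured TCP pose, the force and the opening at its end, in the units of the state.
- telemetry.observe(): the state, without advancing time (a new reading comes with each control period).
- read_camera(name): name is "scene" or "top"; returns (picture, depth): 400x640x3 uint8, red, green, blue; 400x640 float32, mm along the optical axis (not along the pixel's ray), 0 where there is no reading.
- camera_info(name): a dict with "camera_matrix" (3x3 intrinsics, pixels), "position" and "attitude" of the camera in the world. Camera axes: x right, y down, z forward; pixel columns grow to the right and rows downward; lengths in mm; the calibration is good to about 2 mm. A picture is of the moment at which its call begins. camera_info takes no time and is no camera call.
- r.close_job(): hands the job in, once; it reports no verdict.
The state is a dict: "clock": time; "joint_positions": joint angles; "joint_velocities": joint speeds; "joint_efforts": joint torques, N m; "tcp_pos": TCP position; "eef_rot": TCP orientation; "ft_force": force on the tool from outside, world axes, zero at the start; "wrist_torque": the same for the moment, N m; "finger_gap": opening from 0.0 (shut) to 1.0 (fully open).
Only numpy, scipy, OpenCV 4.12 (cv2) and the standard library are available. Lean on these libraries where they do the work, as an engineer would, in place of code of your own. Each camera call takes 0.05 s, during which the arm holds its last target.

## Working session

There is one attempt and no reset: what is moved stays moved. The work goes in short steps, Python scripts to look and compute and a shell command to move; the robot and the scene stay as the last step left them, time stands still between calls to the robot, and variables do not carry over. Pictures are saved under pics/ and viewed, and the job is handed in when it is done.

```bash
mkdir -p pics; cat > h.py <<'E'
import numpy as np,cv2
from scipy.spatial.transform import Rotation as R
from cell import telemetry, read_camera, camera_info, r
def grab(n,tag):
    p,d=read_camera(n); cv2.imwrite(f'pics/{tag}.png',p[:,:,::-1]); np.savez(f'{tag}.npz',p=p,d=d); return p,d
def world(n,d):
    i=camera_info(n);K=np.array(i['camera_matrix']);a=np.array(i['attitude'])
    Rm=a if a.shape==(3,3) else R.from_quat(a,scalar_first=True).as_matrix()
    v,u=np.mgrid[:d.shape[0],:d.shape[1]]
    c=np.stack([(u-K[0,2])/K[0,0]*d,(v-K[1,2])/K[1,1]*d,d],-1)
    return c@Rm.T+np.array(i['position'])
E
python3 - <<'E'
from h import *
for n in('scene','top'):
    grab(n,n+'0'); print(camera_info(n))
s=telemetry.observe();print(s)
E
```

```text
{'camera_matrix': array([[452.98812513,   0.        , 313.14695433],
       [  0.        , 452.98812513, 194.28999576],
       [  0.        ,   0.        ,   1.        ]]), 'position': array([994.06013708, 498.95335119, 770.05249548]), 'attitude': array([-0.15081613,  0.42826914,  0.83507527, -0.31062732])}
{'camera_matrix': array([[481.71005302,   0.        , 314.00785365],
       [  0.        , 481.71005302, 193.18563183],
       [  0.        ,   0.        ,   1.        ]]), 'position': array([ 279.74440548,  143.33513615, 1285.63873934]), 'attitude': array([-0.07074561,  0.70736694, -0.7001048 ,  0.06693536])}
{'clock': 0.1, 'joint_positions': array([ 1.19196760e+00,  2.76542590e-01,  1.50601196e+00, -1.04833566e-05,
        1.36069656e+00, -1.20995734e-01]), 'joint_velocities': array([ 0.00073684, -0.00195498, -0.00425586, -0.0006989 ,  0.00018191,
        0.00121436]), 'joint_efforts': array([ 1.66135160e-03, -4.17700839e+01, -2.46402651e+01,  1.11639542e-04,
        5.82623339e-03, -2.38063052e-05]), 'tcp_pos': array([146.44775326, 555.55054062, 230.5178665 ]), 'eef_rot': array([ 4.27529657e-04,  7.92143545e-01,  6.10334267e-01, -7.10538912e-04]), 'ft_force': array([-0.04097488, -0.17992583,  0.01903388]), 'wrist_torque': array([-0.00934138,  0.00353985, -0.00160091]), 'finger_gap': 1.001197960258901}
```

View pics/scene0.png

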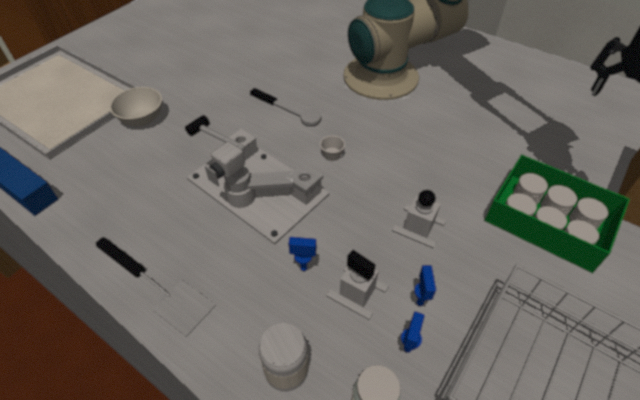

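View pics/top0.png

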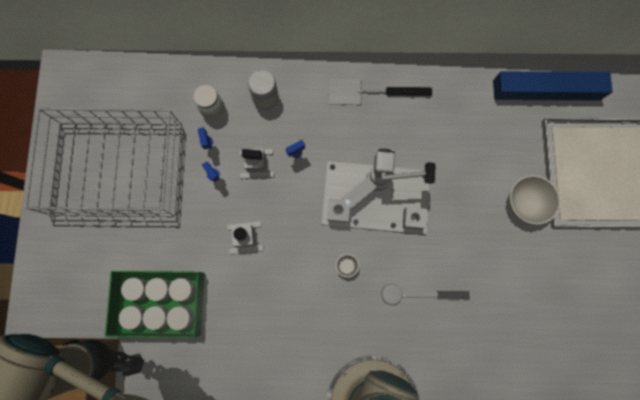

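The black-barred lock_pin stands in its socket at top (252,155) / scene (360,265). The ball-knob pin is at top (241,234). The arm's eye is at top (339,207) and the empty boss at (415,215). Three blue look-alikes lie around the lock_pin's socket.

```bash
python3 - <<'E'
from h import *
t=np.load('top0.npz');s=np.load('scene0.npz')
a=cv2.resize(t['p'][120:250,190:290],None,fx=4,fy=4,interpolation=2)
b=cv2.resize(t['p'][180:250,310:440],None,fx=4,fy=4,interpolation=2)
c=cv2.resize(s['p'][230:320,320:400],None,fx=4,fy=4,interpolation=2)
d=cv2.resize(s['p'][150:240,230:330],None,fx=4,fy=4,interpolation=2)
def pile(*L):
    w=max(i.shape[1] for i in L);return np.vstack([cv2.copyMakeBorder(i,0,5,0,w-i.shape[1],0) for i in L])
cv2.imwrite('pics/z1.png',a[:,:,::-1]);cv2.imwrite('pics/z2.png',b[:,:,::-1]);cv2.imwrite('pics/z3.png',np.hstack([c,d])[:,:,::-1])
for n,f in(('top',t),('scene',s)):
    w=world(n,f['d']);p=f['p'].astype(int);dark=(p.sum(2)<130)
    m=dark&(w[...,2]>70)&(w[...,2]<130)&(w[...,0]>300)&(w[...,1]>200)&(w[...,1]<420)
    k,l,st,ce=cv2.connectedComponentsWithStats(m.astype(np.uint8))
    for i in range(1,k):
        q=w[l==i]
        if len(q)<8: continue
        zt=np.percentile(q[:,2],90);tp=q[q[:,2]>zt-6]
        (cx,cy),sz,an=cv2.minAreaRect(tp[:,:2].astype(np.float32))
        print(n,len(q),ce[i],'z',zt,'rect',cx,cy,sz,an,tp.mean(0))
    # table, eye level
    for lo,hi in((57,69),(46,57)):
        m=((w[...,2]>lo)&(w[...,2]<hi)&(w[...,0]>280)&(w[...,0]<520)&(w[...,1]<250)&(w[...,1]>-150)).astype(np.uint8)
        k,l,st,ce=cv2.connectedComponentsWithStats(m)
        for i in range(1,k):
            if st[i,4]>60: print(n,lo,hi,st[i],ce[i],w[l==i].mean(0),cv2.minAreaRect(w[l==i][:,:2].astype(np.float32)))
E
```

```text
top 154 [252.01298701 154.5       ] z 115.53320168503073 rect 612.2447509765625 308.85357666015625 (46.78767013549805, 15.45072078704834) 87.0140151977539 [612.28784116 309.40507949 113.29164081]
top 19 [292.73684211 152.94736842] z 98.41784894426482 rect 620.98779296875 206.81556701660156 (2.2335193157196045, 14.114482879638672) 27.579315185546875 [621.14186045 206.63998632  97.85006318]
top 12 [215.66666667 178.66666667] z 97.16741413293803 rect 551.6732177734375 401.4273376464844 (2.6845479011535645, 8.613065719604492) 28.942514419555664 [552.01951557 400.49887411  95.93727699]
top 105 [240.12380952 233.93333333] z 109.30200327232055 rect 408.9039306640625 331.8662414550781 (24.775135040283203, 24.495014190673828) 0.43360790610313416 [408.97270312 332.58270178 106.67059152]
top 57 69 [327 194  41  28 576] [343.11631944 206.53298611] [487.11951305  75.9460761   62.42701653] ((485.7767333984375, 66.07095336914062), (98.2437744140625, 72.67186737060547), 85.71006774902344)
top 46 57 [405 207  21  21 314] [415.39490446 217.34713376] [ 462.41395399 -111.15826288   52.02721555] ((462.39
[... 599 characters left out ...]
223022461, 16.50377655029297) 84.59197998046875 [620.07127144 316.30281623 112.82735815]
scene 57 [421.70175439 280.24561404] z 94.06370766582525 rect 575.5720825195312 411.87298583984375 (23.596908569335938, 0.9984369277954102) 35.956642150878906 [576.38086872 412.54860242  92.75930058]
scene 57 69 [268 163  56  30 682] [299.43108504 176.6686217 ] [489.68962405  84.11462493  62.3597666 ] ((486.6082458496094, 72.68377685546875), (99.99120330810547, 68.13226318359375), 87.99994659423828)
scene 46 57 [229 129  27  19 218] [243.41284404 137.32110092] [ 457.84177503 -105.01773463   51.29851136] ((459.2635192871094, -106.61238098144531), (55.446861267089844, 39.73523712158203), 87.77542877197266)
```

```bash
python3 - <<'E'
from h import *
print(R.from_quat(telemetry.observe()['eef_rot'],scalar_first=True).as_matrix().round(3))
E
```

```text
[[ 0.255  0.967 -0.001]
 [ 0.967 -0.255 -0.002]
 [-0.002 -0.    -1.   ]]
```

View pics/z1.png

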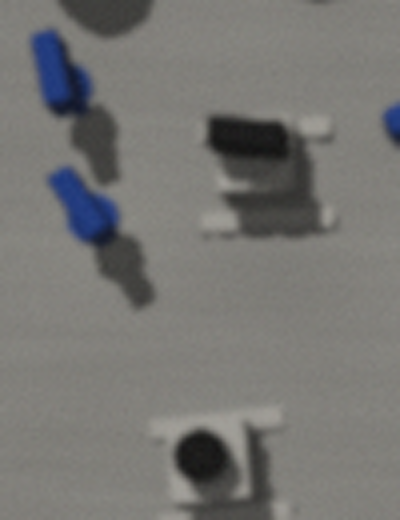

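View pics/z2.png

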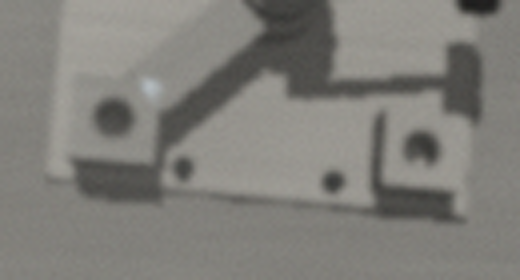

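View pics/z3.png

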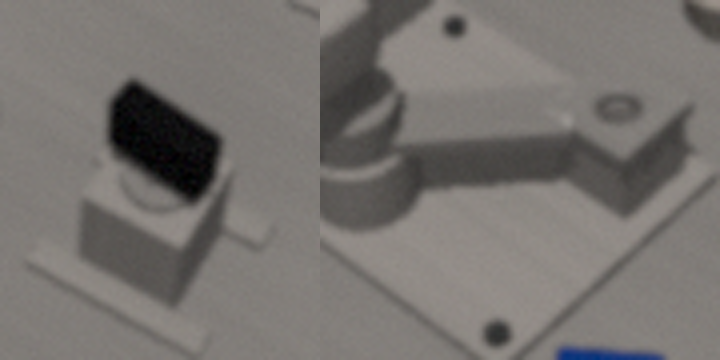

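```bash
cat >> h.py <<'E'
def ray(n,u,v,z):
    i=camera_info(n);K=np.array(i['camera_matrix']);Rm=R.from_quat(i['attitude'],scalar_first=True).as_matrix()
    d=Rm@np.linalg.solve(K,[u,v,1]);p=np.array(i['position']);return p+d*(z-p[2])/d[2]
def proj(n,P):
    i=camera_info(n);K=np.array(i['camera_matrix']);Rm=R.from_quat(i['attitude'],scalar_first=True).as_matrix()
    q=K@(Rm.T@(np.array(P)-i['position']));return q[:2]/q[2]
def rel(target,ang):  # target TCP xyz, tool-x heading deg, tool down
    s=telemetry.observe();Rm=R.from_quat(s['eef_rot'],scalar_first=True)
    t=R.from_matrix(np.array([[np.cos(a:=np.radians(ang)),np.sin(a),0],[np.sin(a),-np.cos(a),0],[0,0,-1]]).T@np.eye(3)).as_matrix() if 0 else np.array([[np.cos(np.radians(ang)),np.sin(np.radians(ang)),0],[np.sin(np.radians(ang)),-np.cos(np.radians(ang)),0],[0,0,-1]])
    d=Rm.inv().apply(np.array(target)-s['tcp_pos'])/300
    w=(Rm.inv()*R.from_matrix(t)).as_rotvec()/(np.pi/4)
    print('t',s['clock'],'tcp',s['tcp_pos'].round(1),'head',round(float(np.degrees(np.arctan2(*Rm.as_matrix()[[1,0],0]))),1),'F',s['ft_force'].round(1),'gap',round(float(s['finger_gap']),3)); print('shift',d.round(4),'rot',w.round(4))
E
python3 - <<'E'
from h import *
print('hole',ray('top',338.2,209.2,63),ray('scene',304.1,176.3,63))
print('empty',ray('top',310+421/4-.4,180+148/4-.4,52))
for n in('top','scene'):
    f=np.load(n+'0.npz');w=world(n,f['d']);m=(abs(w[...,2])<12)&(w[...,0]>250)&(w[...,0]<750)&(abs(w[...,1])<500)
    q=w[m];A=np.c_[q[:,:2],np.ones(len(q))];print(n,'plane',np.linalg.lstsq(A,q[:,2],rcond=None)[0])
E
python3 -m crank '[[[-0.2,0.856,0,0,0,0.9],[-0.2,0.856,0,0,0,0.9],[-0.2,0.856,0,0,0,0.9],[-0.2,0.856,0,0,0,0.9],[-0.2,0.856,0,0,0,0.9],[-0.2,0.856,0,0,0,0.9],[-0.2,0.856,0,0,0,0.9]]]'
python3 -c "
from h import *
rel([612,310,200],-3.5)"
```

```text
hole [479.8854829   88.64867185  63.        ] [483.70519191  92.07836488  63.        ]
empty [ 464.31319811 -109.81852725   52.        ]
top plane [-8.39488417e-04 -1.61317441e-03  9.96409465e-01]
scene plane [ 0.00086032 -0.00126845  0.16702803]
clock: 0.68
tcp_pos: [384.4, 429.6, 230.7]
eef_rot: [0.001, 0.955, 0.295, 0.001]
ft_force: [0.4, 0.2, 0.2]
finger_gap: 1.0
t 0.6833 tcp [384.4 429.6 230.7] head 34.4 F [0.4 0.2 0.2] gap 1.0
shift [0.4009 0.7569 0.1054] rot [ 0.0036 -0.0026  0.8416]
```

```bash

python3 -m crank '[[[0.4,0.757,0.1,0,0,0.84],[0.4,0.757,0.1,0,0,0.84],[0.4,0.757,0.1,0,0,0.84],[0.4,0.757,0.1,0,0,0.84],[0.4,0.757,0.1,0,0,0.84],[0.4,0.757,0.1,0,0,0.84],[0.4,0.757,0.1,0,0,0.84],[0.4,0.757,0.1,0,0,0.84]]]'
python3 - <<'E'
from h import *
rel([614,312,100],-3.5)
for n in('top','scene'):
    p,d=grab(n,n+'1')
    s=telemetry.observe();print(n,s['tcp_pos'],proj(n,s['tcp_pos']))
    u,v=map(int,proj(n,s['tcp_pos']));c=p[max(v-70,0):v+70,u-90:u+90]
    cv2.imwrite(f'pics/g_{n}.png',cv2.resize(c,None,fx=4,fy=4,interpolation=2)[:,:,::-1]); print(u-90,max(v-70,0))
E
```

```text
clock: 1.35
tcp_pos: [609.7, 312.3, 199.3]
eef_rot: [0.001, 1.0, -0.028, -0.001]
ft_force: [-1.2, 0.3, -0.2]
finger_gap: 1.006
t 1.35 tcp [609.7 312.3 199.3] head -3.2 F [-1.2  0.3 -0.2] gap 1.006
shift [ 1.48e-02 -3.00e-04  3.31e-01] rot [0.0016 0.0022 0.006 ]
top [607.65265568 313.65522729 199.94631663] [244.91049475 145.04126692]
154 75
scene [606.53860801 314.58321049 200.58714615] [368.73534042 224.4150248 ]
278 154
```

View pics/g_top.png

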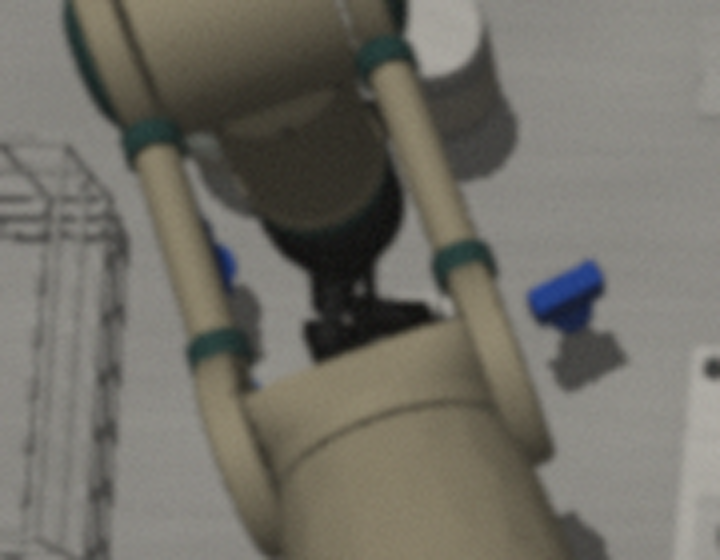

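View pics/g_scene.png

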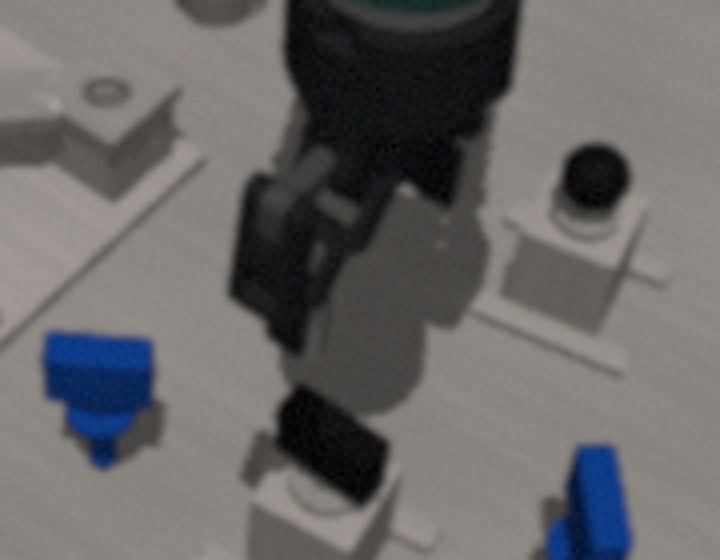

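```bash
python3 - <<'E'
from h import *
rel([614,312,100],-3.5)
E
```

```text
t 1.45 tcp [606.5 314.6 200.6] head -3.1 F [-0.6  0.4 -0.2] gap 0.999
shift [0.0262 0.0073 0.3352] rot [-0.0002  0.0034  0.0099]
```

```bash
python3 - <<'E'
from h import *
s=telemetry.observe()
for n in('scene','top'):
    f=np.load(n+'1.npz');w=world(n,f['d']);T=s['tcp_pos'];dark=f['p'].astype(int).sum(2)<200
    m=dark&(abs(w[...,0]-T[0])<90)&(abs(w[...,1]-T[1])<60)&(w[...,2]>195)&(w[...,2]<250)
    k,l,st,ce=cv2.connectedComponentsWithStats(m.astype(np.uint8))
    for i in range(1,k):
        if st[i,4]>5:
            q=w[l==i];print(n,st[i],q.min(0).round(),q.max(0).round(),np.median(q,0).round())
for P in([42,0,13],[-42,0,13],[0,0,0]): print((proj('scene',T+P)-[278,154])*4)
E
```

```text
scene [380 188  16  18 175] [559. 308. 214.] [568. 329. 250.] [565. 322. 230.]
scene [345 229  16  15 102] [651. 307. 215.] [665. 325. 249.] [661. 319. 233.]
[306.57987484 334.81225805]
[421.08878748 192.53905129]
[362.94136166 281.66009921]
```

```bash
python3 -c "
from h import *
rel([617.5,313.5,125],-4.5)"
```

```text
t 1.45 tcp [606.5 314.6 200.6] head -3.1 F [-0.6  0.4 -0.2] gap 0.999
shift [0.0374 0.0017 0.2519] rot [-0.0002  0.0034  0.0321]
```

```bash

python3 -m crank '[[[0.037,0.002,0.1,0,0,0.03],[0.037,0.002,0.18,0,0,0.03],[0.037,0.002,0.25,0,0,0.03],[0.037,0.002,0.25,0,0,0.03],[0.037,0.002,0.25,0,0,0.03]]]'
python3 - <<'E'
from h import *
n='scene';p,d=grab(n,'scene2');rel([617.5,313.5,78],-4.5);s=telemetry.observe();T=s['tcp_pos']
u,v=map(int,proj(n,T));c=p[v-70:v+70,u-90:u+90];cv2.imwrite('pics/g2.png',cv2.resize(c,None,fx=4,fy=4,interpolation=2)[:,:,::-1])
w=world(n,d);dark=p.astype(int).sum(2)<200
for z0,z1 in((127,160),(80,118)):
    m=dark&(abs(w[...,0]-T[0])<90)&(abs(w[...,1]-T[1])<60)&(w[...,2]>z0)&(w[...,2]<z1)
    k,l,st,ce=cv2.connectedComponentsWithStats(m.astype(np.uint8))
    for i in range(1,k):
        if st[i,4]>15:
            q=w[l==i];print(st[i],np.percentile(q,3,0).round(1),np.percentile(q,97,0).round(1),np.median(q,0).round(1))
            if z0==80:
                t=q[q[:,2]>110];print(cv2.minAreaRect(t[:,:2].astype(np.float32)))
E
```

```text
clock: 1.87
tcp_pos: [616.3, 314.3, 125.9]
eef_rot: [0.0, 0.999, -0.037, -0.001]
ft_force: [0.3, 0.0, -0.3]
finger_gap: 0.998
t 1.9167 tcp [617.7 314.5 127.5] head -4.3 F [-0.1 -0.4  0. ] gap 1.0
shift [-0.0007  0.0035  0.1651] rot [-0.001  -0.0007  0.0044]
[375 227  12  11  79] [571.4 312.6 138.8] [575.6 330.5 159. ] [573.9 322.7 149.9]
[343 267   7   7  25] [666.  313.4 146.7] [673.5 319.7 158.9] [670.8 318.3 153.1]
[354 253  22  27 382] [610.8 305.3  83.2] [627.6 339.4 115.2] [624.7 323.4 110.8]
((617.6400756835938, 321.3247375488281), (36.92451477050781, 19.18616485595703), 88.77531433105469)
```

View pics/g2.png

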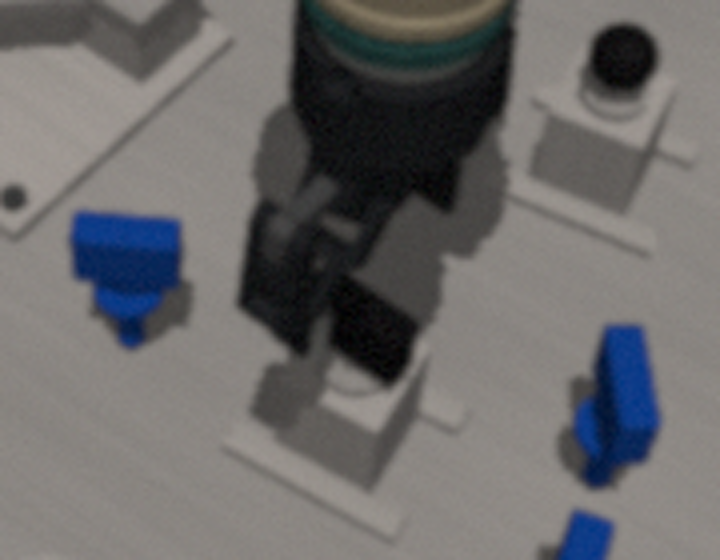

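The open fingers straddle the bar at zoom (370,330), on both x and y. I'll descend and then close.

```bash

python3 -m crank '[[[0,0.003,0.06,0,0,0],[0,0.003,0.12,0,0,0],[0,0.003,0.165,0,0,0],[0,0.003,0.165,0,0,0],[0,0.003,0.165,0,0,0]]]'
python3 -m crank '[[[0,0,0,0,0,0],[0,0,0,0,0,0],[0,0,0,0,0,0],[0,0,0,0,0,0],[0,0,0,0,0,0],[0,0,0,0,0,0],[0,0,0,0,0,0],[0,0,0,0,0,0],[0,0,0,0,0,0],[0,0,0,0,0,0]]]' -1 90
python3 -c "
from h import *
rel([617.5,313.5,78],-4.5)"
```

```text
clock: 2.33
tcp_pos: [618.8, 313.0, 78.4]
eef_rot: [-0.0, 0.999, -0.038, 0.001]
ft_force: [0.3, -0.4, -0.1]
finger_gap: 1.0
clock: 3.17
tcp_pos: [618.1, 312.2, 77.2]
eef_rot: [-0.0, 0.999, -0.039, -0.0]
ft_force: [-3.0, -1.0, 5.2]
finger_gap: 0.198
t 3.1667 tcp [618.1 312.2  77.2] head -4.4 F [-3.  -1.   5.2] gap 0.198
shift [-0.0023 -0.0042 -0.0026] rot [-0.      0.0011  0.0017]
```

```bash

python3 -m crank '[[[0,0,-0.02,0,0,0],[0,0,-0.04,0,0,0],[0,0,-0.07,0,0,0],[0,0,-0.1,0,0,0],[0,0,-0.15,0,0,0],[0,0,-0.2,0,0,0],[0,0,-0.25,0,0,0],[0,0,-0.3,0,0,0],[0,0,-0.3,0,0,0],[0,0,-0.3,0,0,0]]]'
python3 - <<'E'
from h import *
n='scene';p,d=grab(n,'scene3');rel([483.5,90,168],-4.5);s=telemetry.observe();T=s['tcp_pos']
u,v=map(int,proj(n,T));c=p[v-70:v+70,u-90:u+90];cv2.imwrite('pics/g3.png',cv2.resize(c,None,fx=4,fy=4,interpolation=2)[:,:,::-1])
E
```

```text
clock: 4.0
tcp_pos: [619.8, 312.6, 169.2]
eef_rot: [-0.001, 0.999, -0.039, 0.002]
ft_force: [0.4, 0.2, -1.2]
finger_gap: 0.197
t 4.05 tcp [618.9 312.2 167.7] head -4.4 F [-0.2  0.7 -2.1] gap 0.199
shift [-0.3929  0.7733 -0.0023] rot [-0.001  -0.002   0.0017]
```

View pics/g3.png

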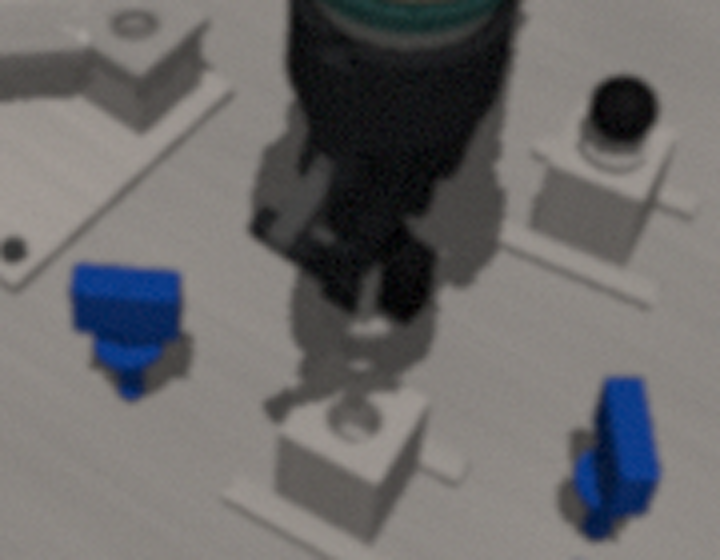

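The pin is out and held; the empty socket mouth shows at zoom (355,420). I'll measure the displacement from the socket mouth to the eye in this same image.

```bash
python3 - <<'E'
from h import *
f=np.load('scene3.npz');p=f['p'];T=telemetry.observe()['tcp_pos'];u,v=map(int,proj('scene',T));print(u-90,v-70)
a=ray('scene',u-90+355/4-.4,v-70+419/4-.4,63);b=ray('scene',u-90+135/4-.4,v-70+24/4-.4,63);print(a,b,b-a, T)
c1=p[v-70+95:v-70+115,u-90+75:u-90+105];c2=p[v-80:v-50,u-75:u-40]
for i,c in enumerate((c1,c2)): cv2.imwrite(f'pics/c{i}.png',cv2.resize(c,None,fx=16,fy=16,interpolation=2)[:,:,::-1])
print(u-15,v+25,'|',u-75,v-80)
rel([T[0]+b[0]-a[0],T[1]+b[1]-a[1],168],-4.5)
E
```

```text
271 171
[618.65423366 315.27157037  63.        ] [484.09209506  93.02895059  63.        ] [-134.5621386  -222.24261978    0.        ] [618.90092911 312.22564601 167.66681824]
346 266 | 286 161
t 4.05 tcp [618.9 312.2 167.7] head -4.4 F [-0.2  0.7 -2.1] gap 0.199
shift [-0.3901  0.7732 -0.0023] rot [-0.001  -0.002   0.0017]
```

View pics/c0.png

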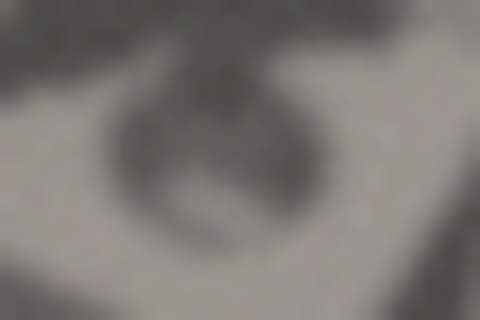

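View pics/c1.png

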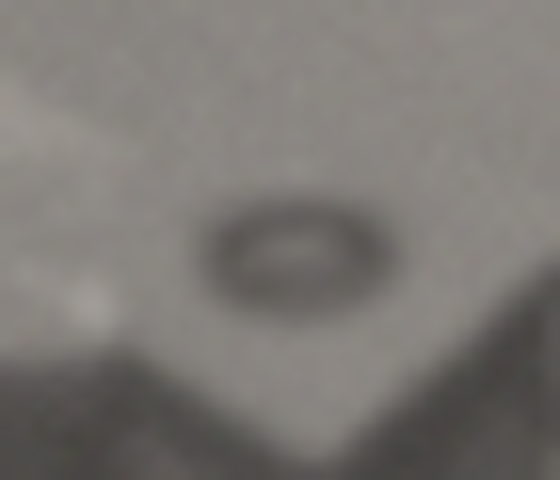

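```bash

python3 -m crank '[[[-0.02,0.04,0,0,0,0],[-0.06,0.12,0,0,0,0],[-0.11,0.22,0,0,0,0],[-0.16,0.32,0,0,0,0],[-0.21,0.42,0,0,0,0],[-0.26,0.52,0,0,0,0],[-0.31,0.615,0,0,0,0],[-0.35,0.695,0,0,0,0],[-0.38,0.75,0,0,0,0],[-0.39,0.773,0,0,0,0],[-0.39,0.773,0,0,0,0],[-0.39,0.773,0,0,0,0],[-0.39,0.773,0,0,0,0]]]'
python3 - <<'E'
from h import *
n='scene';p,d=grab(n,'scene4');rel([484.3,90,134],-4.5);s=telemetry.observe();T=s['tcp_pos']
u,v=map(int,proj(n,T-[0,0,60]));c=p[v-70:v+70,u-90:u+90];cv2.imwrite('pics/g4.png',cv2.resize(c,None,fx=4,fy=4,interpolation=2)[:,:,::-1])
print(u-90,v-70,'tip proj',proj(n,T-[0,0,64.2]),'hole proj at T',proj(n,[T[0],T[1],63]))
E
```

```text
clock: 5.13
tcp_pos: [485.1, 90.8, 166.7]
eef_rot: [-0.0, 0.999, -0.038, 0.0]
ft_force: [0.4, 0.3, -0.6]
finger_gap: 0.199
t 5.1833 tcp [485.   90.9 166.7] head -4.4 F [-0.6 -0.4 -1.4] gap 0.199
shift [-0.0022  0.0032  0.1088] rot [-0.0009 -0.0006  0.0028]
212 91 tip proj [302.6903631  163.41756352] hole proj at T [303.28087556 176.43137324]
```

View pics/g4.png

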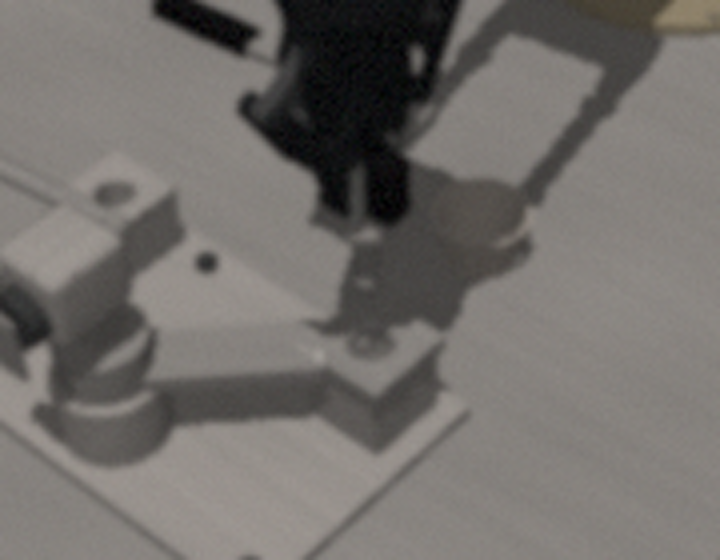

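```bash

python3 -m crank '[[[-0.002,0.003,0.03,0,0,0],[-0.002,0.003,0.06,0,0,0],[-0.002,0.003,0.09,0,0,0],[-0.002,0.003,0.11,0,0,0],[-0.002,0.003,0.13,0,0,0],[-0.002,0.003,0.15,0,0,0],[-0.002,0.003,0.17,0,0,0],[-0.002,0.003,0.19,0,0,0],[-0.002,0.003,0.19,0,0,0]]]'
python3 -c "
from h import *
rel([484.3,90,77.2],-4.5);print(telemetry.observe()['wrist_torque'].round(2))"
```

```text
clock: 5.93
tcp_pos: [482.6, 89.1, 108.5]
eef_rot: [0.0, 0.999, -0.039, -0.001]
ft_force: [0.1, -0.0, -0.7]
finger_gap: 0.2
t 5.9333 tcp [482.6  89.1 108.5] head -4.4 F [ 0.1 -0.  -0.7] gap 0.2
shift [ 0.0057 -0.0035  0.1045] rot [0.0002 0.0029 0.0017]
[-0.01  0.06  0.06]
```

No contact force, and the tip is about 18 mm into the hole. Now I'll push through the detent.

```bash

python3 -m crank '[[[0.003,-0.002,0.02,0,0,0],[0.003,-0.002,0.035,0,0,0],[0.003,-0.002,0.05,0,0,0],[0.003,-0.002,0.065,0,0,0],[0.003,-0.002,0.08,0,0,0],[0.003,-0.002,0.09,0,0,0],[0.003,-0.002,0.098,0,0,0],[0.003,-0.002,0.098,0,0,0]]]'
python3 -c "
from h import *
rel([484.3,90,77.2],-4.5);print(telemetry.observe()['wrist_torque'].round(2))"
```

```text
clock: 6.6
tcp_pos: [482.9, 89.7, 79.5]
eef_rot: [0.0, 0.999, -0.039, -0.001]
ft_force: [-1.9, 0.8, -5.4]
finger_gap: 0.196
t 6.6 tcp [482.9  89.7  79.5] head -4.4 F [-1.9  0.8 -5.4] gap 0.196
shift [ 0.0045 -0.0015  0.0075] rot [0.0002 0.0037 0.0018]
[0.07 0.43 0.  ]
```

```bash

python3 -m crank '[[[0,0,0.004,0,0,0],[0,0,0.008,0,0,0],[0,0,0.011,0,0,0],[0,0,0.011,0,0,0]]]'
python3 -c "
from h import *
rel([484.3,90,77.2],-4.5);print(telemetry.observe()['wrist_torque'].round(2))"
```

```text
clock: 6.93
tcp_pos: [483.4, 89.7, 77.3]
eef_rot: [0.0, 0.999, -0.039, -0.001]
ft_force: [-4.6, -0.4, 4.2]
finger_gap: 0.203
t 6.9333 tcp [483.4  89.7  77.3] head -4.4 F [-4.6 -0.4  4.2] gap 0.203
shift [ 0.0029 -0.0013  0.0002] rot [0.0002 0.0025 0.0018]
[0.01 0.99 0.07]
```

```bash

python3 -m crank '[[[-0.003,0,0.005,0,0,0],[-0.004,0,0.008,0,0,0],[-0.004,0,0.01,0,0,0],[-0.004,0,0.01,0,0,0]]]'
python3 - <<'E'
from h import *
rel([484.3,90,77.2],-4.5);print(telemetry.observe()['wrist_torque'].round(2))
n='scene';p,d=grab(n,'scene5');T=telemetry.observe()['tcp_pos']
u,v=map(int,proj(n,T));c=p[v-50:v+50,u-60:u+60];cv2.imwrite('pics/g5.png',cv2.resize(c,None,fx=6,fy=6,interpolation=2)[:,:,::-1])
E
```

```text
clock: 7.27
tcp_pos: [483.4, 89.7, 76.9]
eef_rot: [0.0, 0.999, -0.038, 0.001]
ft_force: [-8.3, -0.9, 20.9]
finger_gap: 0.201
t 7.2667 tcp [483.4  89.7  76.9] head -4.4 F [-8.3 -0.9 20.9] gap 0.201
shift [ 0.0029 -0.0013 -0.001 ] rot [ 0.0001 -0.0019  0.0022]
[-0.08  1.62 -0.04]
```

View pics/g5.png

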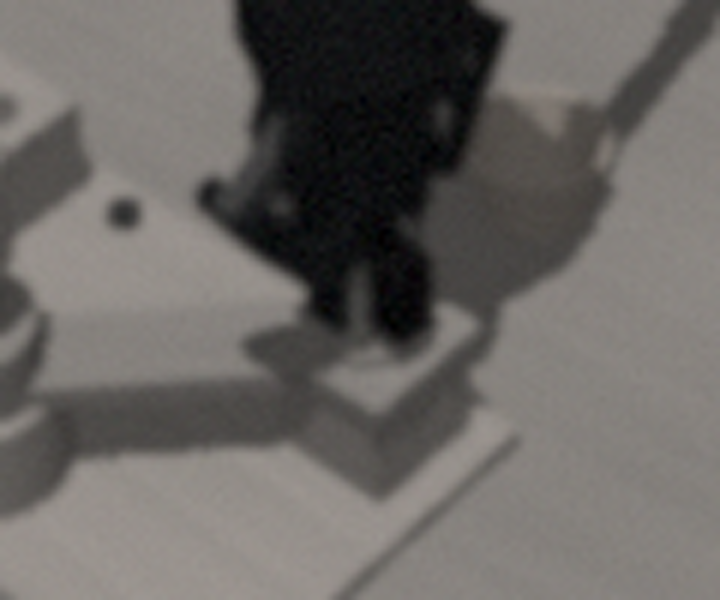

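```bash

python3 -m crank '[[[0,0,-0.004,0,0,0],[0,0,-0.006,0,0,0]]]'
python3 -m crank '[[[0,0,0,0,0,0],[0,0,0,0,0,0],[0,0,0,0,0,0],[0,0,0,0,0,0],[0,0,0,0,0,0],[0,0,0,0,0,0]]]' 1
python3 -m crank '[[[0,0,-0.03,0,0,0],[0,0,-0.1,0,0,0],[0,0,-0.2,0,0,0],[0,0,-0.3,0,0,0],[0,0,-0.4,0,0,0],[0,0,-0.4,0,0,0],[0,0,-0.4,0,0,0]]]'
python3 - <<'E'
from h import *
n='scene';p,d=grab(n,'scene6')
u,v=map(int,proj(n,[483,90,80]));c=p[v-50:v+50,u-60:u+60];cv2.imwrite('pics/g6.png',cv2.resize(c,None,fx=6,fy=6,interpolation=2)[:,:,::-1])
w=world(n,d);dark=p.astype(int).sum(2)<130
m=dark&(np.hypot(w[...,0]-483,w[...,1]-90)<45)&(w[...,2]>72)&(w[...,2]<150);q=w[m];print(len(q),q.max(0),np.percentile(q[:,2],95))
E
```

```text
clock: 7.48
tcp_pos: [483.4, 89.7, 77.2]
eef_rot: [0.0, 0.999, -0.038, 0.001]
ft_force: [-3.9, -0.3, 4.5]
finger_gap: 0.197
clock: 7.98
tcp_pos: [483.5, 89.8, 75.8]
eef_rot: [-0.0, 0.999, -0.039, 0.0]
ft_force: [-0.3, -0.1, 0.4]
finger_gap: 0.994
clock: 8.57
tcp_pos: [484.6, 89.8, 198.4]
eef_rot: [-0.0, 0.999, -0.039, 0.003]
ft_force: [-0.3, 0.4, -0.3]
finger_gap: 0.996
343 [496.53379464 118.03761828 116.0251798 ] 114.81248210111461
```

View pics/g6.png

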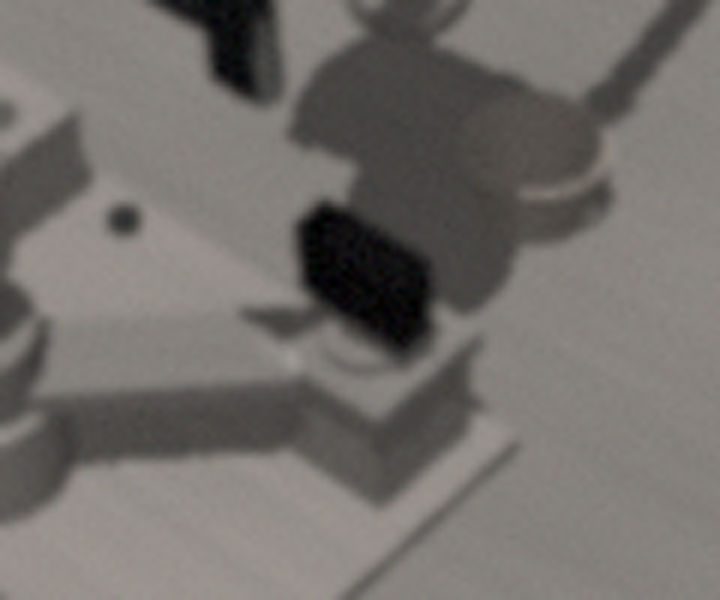

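The bar stands on the eye (zoom 365,280) with the collar against the arm. A quick tilt and height check against the parked image:

```bash
python3 - <<'E'
from h import *
for t,c in(('scene0',(618,315)),('scene6',(483,92))):
    f=np.load(t+'.npz');p=f['p'];w=world('scene',f['d']);dark=p.astype(int).sum(2)<130
    m=dark&(np.hypot(w[...,0]-c[0],w[...,1]-c[1])<45)&(w[...,2]>72)&(w[...,2]<150);q=w[m]
    tp=q[q[:,2]>np.percentile(q[:,2],95)-3.5];A=np.c_[tp[:,:2]-c,np.ones(len(tp))]
    print(t,len(q),np.percentile(q[:,2],[90,95,98]).round(1),np.linalg.lstsq(A,tp[:,2],rcond=None)[0].round(3),cv2.minAreaRect(tp[:,:2].astype(np.float32)))
    # collar/arm ring
p,d=grab('scene','scene7');cv2.imwrite('pics/k.png',p[:,:,::-1]);s=telemetry.observe();print(s['clock'],s['joint_velocities'].round(3),s['tcp_pos'])
E
```

```text
scene0 455 [114.1 114.8 115.2] [-2.90000e-02 -1.00000e-03  1.13464e+02] ((618.9295043945312, 315.3009948730469), (46.95368957519531, 14.593818664550781), 86.2984390258789)
scene6 343 [114.4 114.8 115.4] [-5.5000e-02 -1.0000e-02  1.1383e+02] ((486.38726806640625, 93.546875), (46.21737289428711, 17.404705047607422), 85.32611846923828)
8.6667 [ 0.     0.017  0.022 -0.    -0.    -0.002] [482.57657823  89.72057059 195.62251129]
```

View pics/k.png

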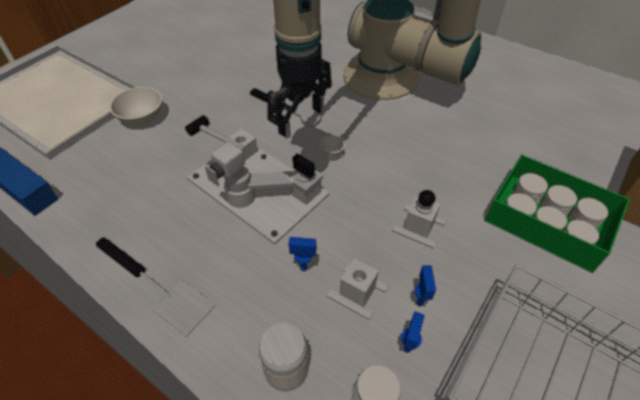

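The lock_pin is seated in the eye (scene (303,165)). Its socket at (360,285) is empty, the knob pin is still parked at (426,200), and the blue look-alikes haven't moved. I'm handing in.

```bash
python3 -c "
from cell import r
print(r.close_job())"
```

```text
the job is handed in; nothing more can be done
None
```

The bar-handled lock pin is pushed home through the arm's eye into the base, and the gripper has let go and is clear above it. I handed the job in at about 8.7 s.

- **Seating:** the last press met 21 N with the tool at the same height as when the pin sat fully home in its parking socket. After release, the top of the handle measured 114.8 mm, the same as when parked.
- **Rest of the scene:** the ball-knobbed pin is still in its socket, the opener's other hole is empty, and the blue look-alikes look unmoved.
- **Checks that disagreed:**
  - The two cameras differed by up to about 8 mm in x and y, so I worked from the scene camera after checking it against the gripper's known position.
  - There was a sideways force of up to 8 N during the final push, and it went away on release.
  - The handle reads about 2 mm off the hole centre, within the hole's play. It also reads about 1.5° more tilted than when parked, which I put down to measurement noise.

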